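# Refit the filter cover of a bench dust extractor

### The job

Refit the vented cover on the dust extractor's filter bay: tuck its front lip into the slot on the robot's side, sliding in until you feel the sprung seal at its end without crushing that, then pivot the rear down until the spring catch snaps over it and the cover lies flat, fully home, and let go. Never push harder than 40 N, and leave the other things where they are.

Things in the scene. Friction and masses are not known exactly. Their poses are not given: they have to be found in the camera images.
- cover: Loose vented grey plastic cover, about 0.1 to 0.18 kg, rib up on the bench. Origin: centre of the panel's underside; x from front (lip) to rear, z up. Panel 120 (x) x 90 x 7 mm. Front lip: 66 mm wide, 4 mm thick, underside level with the panel's, x = -60 to -74 mm.
- cover_grip (a point): Middle of the cover's grip rib, at (30, 0, 21) mm in the cover's frame, axes as the cover's. Rib 40 mm long (x), 14 mm wide (pinch it across y), standing on the panel, its top 36 mm above the cover's underside.
- cover_lip (a point): Middle of the front end of the cover's lip, at (-74, 0, 2) mm in the cover's frame; axes as the cover's.
- housing: Grey dust extraction unit 264 (x) x 150 x 52 mm high, fixed, open filter bay on top. Origin: centre of underside; x from front (near the robot, slot) to rear (catch), z up. In the bay an aluminium frame takes the cover. The frame as a whole (slot, ledges, rear wall, catch) sits firmly but up to 12 mm towards -x or +x of nominal: not measured, find it by feel or sight.
- slot (a point): Nominal mouth of the slot, at (-67.5, 0, 45) mm in the housing, axes the housing's. The slot is open to +x: roof underside z = 50.5 mm, roof top 53 mm, roof edge x = -67.5, at its end (x = -74.5, 7 mm in) the seal strip. It is 95 mm wide and open below the roof down to z = 26, so a tilted lip may dip in below ledge height. True x: see housing.
- seal (a joint): Travel (m) of the sprung rubber seal strip that closes the end of the slot, 92 mm wide, z = 27 to 50 mm: 0 at rest, grows as the lip pushes it towards the housing's -x, at most 0.006. Its spring starts to give at 6 N and adds 0.6 N/mm. Touch it with the lip, but pushed in beyond 3 mm it is crushed.
- seat (a point): Nominal origin of the cover when home, at (0, 0, 45) mm in the housing, axes the housing's; true x is 0 to 2 mm plus the frame's offset. The panel rests on two side ledges, x = -18 to +62 mm, |y| 38 to 47.5 mm, top z = 45 mm. Side walls at |y| = 47.5 mm, top z = 50 mm: 2.5 mm beside the panel.
- rear_wall (a point): Nominal top of the bay's rear wall, at (62, 0, 52) mm in the housing, axes the housing's. The wall faces the cover's rear edge; the cover goes down in front of it only with its lip within 2 mm of the resting seal at the end of the slot, otherwise its rear lands on the wall. True x: see housing.
- catch (a joint): Travel (m) of the steel spring catch, 30 mm wide, mid rear: 0 at rest, grows to +x, at most 0.012. At rest its round nose (x = 57 nominal, underside z = 53 mm) overhangs the seated cover's edge; a ramp above it, 22 deg off vertical, rises to z = 67.5. The cover coming down pushes it back 2 to 6 mm, then it snaps to 0. Spring 1.8 N + 0.3 N/mm; pressing the rib down takes 4 to 12 N.
- sanding_block: Bystander: cork sanding block 64 x 102 x 34 mm; origin under its centre. Leave it.
- file: Bystander: flat file 300 mm long with wooden handle, along x; 22 mm high; origin under it, 40 mm ahead of the handle. Leave it.
- try_square: Bystander: try square, wooden stock 110 mm (y), steel blade 155 mm (x), 16 mm high; origin under the stock's centre. Leave it.
- screw_tray: Bystander: black divided tray 100 x 140 x 35 mm; origin under its centre. Leave it.

How it is judged (in metres and radians):
On the way:
1. the cover's lip is hooked under the slot's roof while the cover is still tilted, rear up (angle between cover's own z axis and vertical above 0.06 rad and z of cover_lip in the frame of housing between 0.03 and 0.0515 m and x of cover_lip in the frame of housing below -0.0575 m and y of cover_lip in the frame of housing between -0.012 and 0.012 m and z of cover_grip in the frame of housing above 0.06 m), for 0.1 s.
At the end, for the whole second after the job is handed in: The cover lies still in the bay: underside 43 to 47 mm above the housing's underside, level to 0.03 rad, centred to 5 mm sideways, -16 to +18 mm along the housing's x, x axes within 0.08 rad, and the spring catch back over its rear edge (travel under 2 mm) (z of cover in the frame of housing between 0.043 and 0.047 m and x of cover in the frame of housing between -0.016 and 0.018 m and y of cover in the frame of housing between -0.005 and 0.005 m and angle between the z axis of cover and the z axis of housing, either way round below 0.03 rad and angle between the x axis of cover and the x axis of housing, either way round below 0.08 rad and angle between cover's own z axis and vertical below 0.03 rad and value of joint catch below 0.002 m and linear speed of cover below 0.01 m/s); the robot touches nothing.
It fails at once if the seal strip is crushed, pushed in more than 3 mm (value of joint seal above 0.003 m).
It fails at once if the unit is pushed or pressed with more than 40 N (contact force between anything else and housing above 40 N).
It fails at once if a bystander is moved more than 20 mm (distance of any of sanding_block, file, try_square, screw_tray from where it was at the start of the episode above 0.02 m).
It also fails if it takes over 64 s, if anything falls off the work surface, if the arm or the gripper's body presses on something with over 40 N, if the wrist force passes 120 N, or if a joint passes its speed limit or range.

### The arm

A 6-joint arm with a two-finger parallel gripper is mounted at the origin on the work surface. World frame = base frame: x ahead of the robot, y to its left, z up, the work surface at z = 0. Lengths are in mm, angles in rad, forces in N, time in s.
With the tool pointing down it reaches from about 300 to 775 mm from the base axis. Payload 14.6 kg.
Tool frame: the origin (TCP) lies midway between the tips of the shut fingers; the grasp point (between the pads) lies 19 mm behind it; x points along the fingers, z is the direction in which the jaws open and shut, and the axes are right-handed (so a half turn about x gives the same grasp; the last joint's range is limited). The gripper opens to 94 mm and grips with 3 to 60 N. Pads are 16 mm wide; open, the fingers measure 119 mm over their backs; the gripper's body (75 mm by 177 mm) begins 78 mm behind the grasp point.
Start: joints at [1.228, 0.3, 1.521, -0, 1.321, -0.067], TCP at [149.772, 529.204, 167.546] pointing down, gripper open.
Joint ranges: [-3.03, 3.03], [-0.79, 2.21], [0.23, 2.52], [-1.04, 4.18], [0, 3.07], [-2.55, 2.55]. Speed limits (rad/s): [2.22, 2.22, 2.57, 3.14, 3.14, 3.14].

### API

Orientations are given as a unit quaternion [w, x, y, z].
In Python, from workcell import sense, read_camera, get_calibration, robot gives the robot as it stands.
- The arm moves only by the shell command python3 -m creep 'ROWS'. ROWS is JSON, a list of rows, each a list of 7 numbers: the shift along the tool's x, y, z in mm, then the turn, a rotation vector about the tool's x, y, z in rad, then the gripper's target within -1 to 1 (fully open at 1, half-way at 0, shut at -1). A call has 1 to 10 rows; each row is the pose to reach, as a shift and turn from the pose commanded when the call began, along the tool's axes at that moment; what a row does not reach only later rows make up. A row lasts 1/10 s, in which the tool goes at most 50 mm and 8.59 degrees, less where a joint would pass 70% of its speed; a pose out of reach is approached as far as the arm can. A call with a gripper value outside its range is refused whole. The fingers move at their own pace and stop on an object; the grip force is fixed at half the most. Time passes only in rows, so rows that repeat a pose let the fingers close. It gives the time, the measured TCP pose, the force and the opening at its end, in the units of the state.
- sense(): the state, without advancing time (a new reading comes with each control period).
- read_camera(name): name is "side" or "top"; returns the picture (384x512x3 uint8, red, green, blue); there is no depth.
- get_calibration(name): a dict with "camera_matrix" (3x3 intrinsics, pixels), "k1" (the pictures are not rectified: a ray, as slopes to the right and down, at radius r is drawn at 1 + k1 r^2 times it, then the intrinsics apply), "position" and "attitude" of the camera in the world. Camera axes: x right, y up, looking along -z (the intrinsics and any distortion apply to the point x, -y, -z); pixel columns grow to the right and rows downward; lengths in mm; the calibration is good to about 2 mm. A picture is of the moment at which its call begins. get_calibration takes no time and is no camera call.
- robot.hand_in(): hands the job in, once; it reports no verdict.
The state is a dict: "time": time; "qpos": joint angles; "dq": joint speeds; "effort": joint torques, N m; "position": TCP position; "eef_rot": TCP orientation; "contact_force": force on the tool from outside, world axes, zero at the start; "ft_torque": the same for the moment, N m; "width": opening from 0.0 (shut) to 1.0 (fully open).
Only numpy, scipy, OpenCV 4.12 (cv2) and the standard library are available. Lean on these libraries where they do the work, as an engineer would, in place of code of your own. Each camera call takes 0.05 s, during which the arm holds its last target.

## Working session

There is one attempt and no reset: what is moved stays moved. The work goes in short steps, Python scripts to look and compute and a shell command to move; the robot and the scene stay as the last step left them, time stands still between calls to the robot, and variables do not carry over. Pictures are saved under pics/ and viewed, and the job is handed in when it is done.

```bash
ls; mkdir -p pics
python3 - <<'E'
from workcell import sense, read_camera, get_calibration, robot
import cv2
print(sense())
for n in("side","top"):
    print(get_calibration(n)); cv2.imwrite(f"pics/{n}0.png",cv2.resize(read_camera(n)[:,:,::-1],(800,600),interpolation=cv2.INTER_CUBIC))
E
```

```text
pics
{'time': 0.0, 'qpos': array([ 1.22840340e+00,  3.00479837e-01,  1.52157078e+00, -2.14086791e-05,
        1.32067073e+00, -6.65672403e-02]), 'dq': array([ 0.00084797,  0.00120586,  0.00038219,  0.00018261,  0.00026667,
       -0.00089248]), 'effort': array([-2.26513730e-03, -5.31800616e+01, -3.52731764e+01,  7.07883853e-02,
        2.44493445e-02, -5.24157784e-06]), 'position': array([149.68049712, 528.93499919, 166.98591299]), 'eef_rot': array([ 0.56365979, -0.42674106,  0.56431893,  0.42629081]), 'contact_force': array([ 0.49101319,  1.61361819, -0.82636531]), 'ft_torque': array([ 0.01573635,  0.01616178, -0.07124881]), 'width': 1.0002271639083038}
{'camera_matrix': array([[357.500895  ,   0.        , 249.66977283],
       [  0.        , 357.500895  , 193.02660557],
       [  0.        ,   0.        ,   1.        ]]), 'k1': -0.02116056290363277, 'position': array([ 229.39664738, -677.07554112,  741.26033379]), 'attitude': array([ 0.88525026,  0.40424491, -0.08963556, -0.21185725])}
{'camera_matrix': array([[402.93098084,   0.        , 261.60460671],
       [  0.        , 402.93098084, 190.19937746],
       [  0.        ,   0.        ,   1.        ]]), 'k1': -0.07589876499603507, 'position': array([ 426.32405603,  -12.0442613 , 1083.2371796 ]), 'attitude': array([ 0.71256393,  0.04901098, -0.04852522, -0.69820904])}
```

View pics/side0.png

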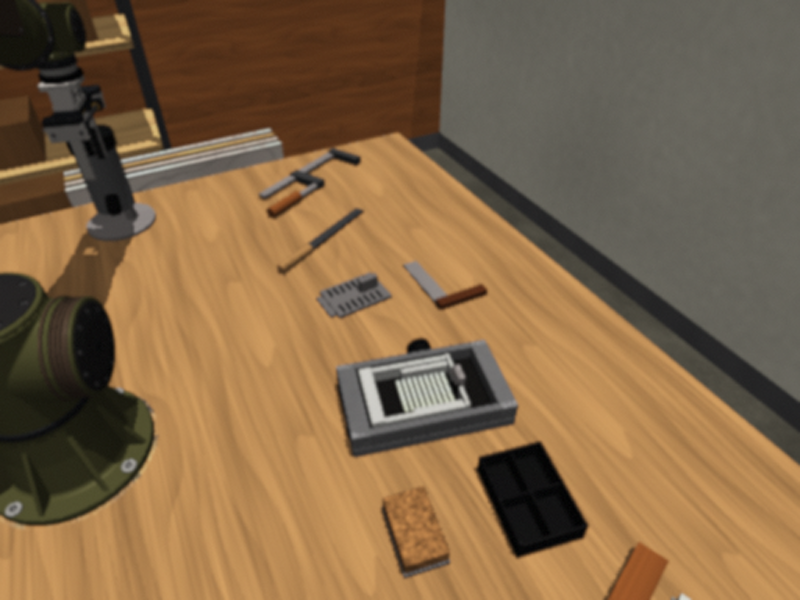

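View pics/top0.png

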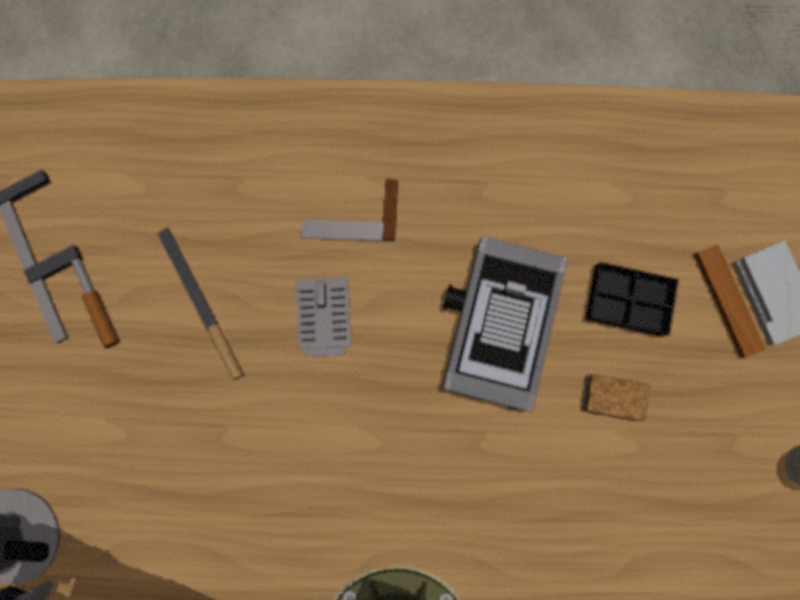

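The side view shows the cover at about (355,295), try square at (445,285) and housing at (425,400). The top view shows the cover at (323,317) with its lip towards the bottom (robot side) and its rib at (321,293), and the housing centred near (505,323), turned slightly clockwise. Next I'll zoom in and measure.

```bash
cat > h.py <<'E'
import numpy as np, cv2
from scipy.spatial.transform import Rotation as R
from workcell import sense, read_camera, get_calibration
def rot(q): return R.from_quat([q[1],q[2],q[3],q[0]])
def project(n,P):
    c=get_calibration(n);P=np.atleast_2d(P)
    p=rot(c["attitude"]).inv().apply(P-c["position"])
    s=np.c_[p[:,0]/-p[:,2],-p[:,1]/-p[:,2]]
    s=s*(1+c["k1"]*(s**2).sum(1,keepdims=True))
    K=c["camera_matrix"];return s*[K[0,0],K[1,1]]+[K[0,2],K[1,2]]
def ray(n,uv):
    c=get_calibration(n);K=c["camera_matrix"];uv=np.atleast_2d(uv)
    d=(uv-[K[0,2],K[1,2]])/[K[0,0],K[1,1]];s=d.copy()
    for _ in range(20): s=d/(1+c["k1"]*(s**2).sum(1,keepdims=True))
    return np.array(c["position"]),rot(c["attitude"]).apply(np.c_[s[:,0],-s[:,1],-np.ones(len(s))])
def onplane(n,uv,z):
    o,d=ray(n,uv);return o+d*((z-o[2])/d[:,2])[:,None]
def crop(n,name,u0,v0,u1,v1,k):
    im=read_camera(n);np.save(f"pics/{name}.npy",im)
    cv2.imwrite(f"pics/{name}.png",cv2.resize(im[v0:v1,u0:u1,::-1],None,fx=k,fy=k,interpolation=cv2.INTER_CUBIC));return im
E
python3 - <<'E'
from h import *
im=crop("top","t1",180,145,375,270,4)
im=crop("side","s1",195,160,345,295,4)
E
```

```text
(no output)
```

View pics/t1.png

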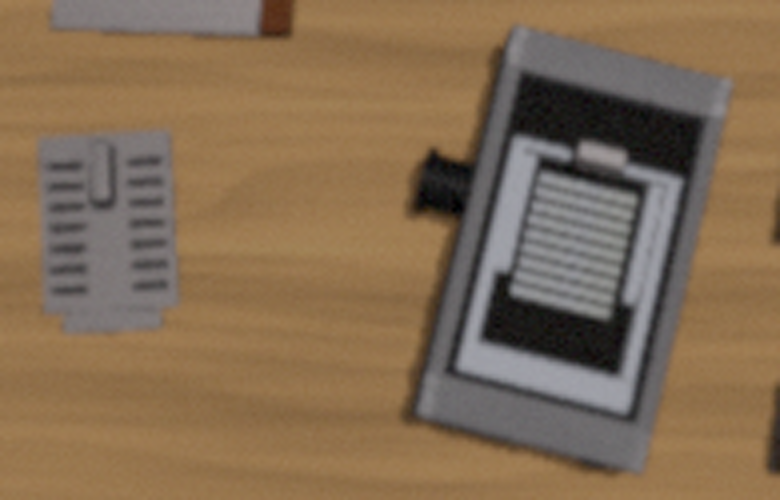

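View pics/s1.png

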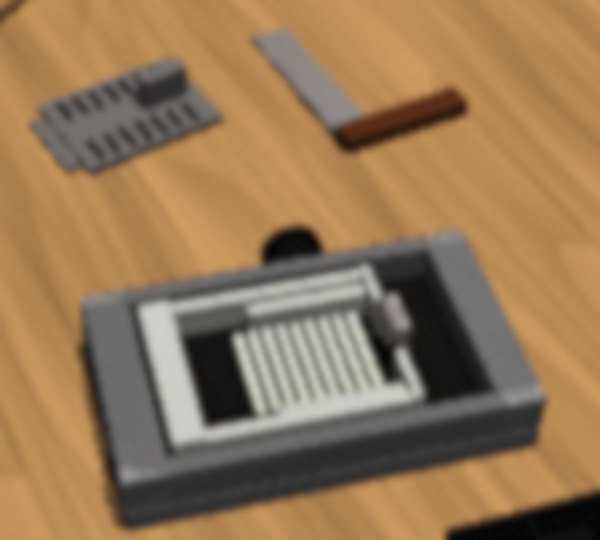

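```bash
cat > m.py <<'E'
from h import *
def T(*p): return (np.array(p,float)+.5)/4-.5+[180,145]
def S(*p): return (np.array(p,float)+.5)/4-.5+[195,160]
np.set_printoptions(precision=1,suppress=True)
H=onplane("top",T((515,27),(730,80),(640,470),(416,415)),52)
print("H",H[:,:2],H.mean(0)); 
f=(H[2]+H[3])/2;r=(H[0]+H[1])/2;l=(H[0]+H[3])/2;q=(H[1]+H[2])/2
yaw=np.arctan2(*(r-f)[1::-1]);y2=np.arctan2(*(l-q)[1::-1])-np.pi/2
print("len",np.linalg.norm(r-f),np.linalg.norm(l-q),yaw,y2)
Hs=onplane("side",S((84,300),(462,232),(545,395),(120,475)),52)
print("Hside",Hs[:,:2],Hs.mean(0),np.arctan2(*((Hs[1]+Hs[2])/2-(Hs[0]+Hs[3])/2)[1::-1]))
C=onplane("top",T((40,137),(170,130),(177,303),(43,310)),7)
f=(C[2]+C[3])/2;r=(C[0]+C[1])/2;l=(C[0]+C[3])/2;q=(C[1]+C[2])/2
cy=np.arctan2(*(r-f)[1::-1])
print("C",C[:,:2],C.mean(0),np.linalg.norm(r-f),np.linalg.norm(l-q),cy,np.arctan2(*(l-q)[1::-1])-np.pi/2)
Cs=onplane("side",S((222,118),(95,170),(40,105)),7);print("Cs",Cs)
print("rib top top", onplane("top",T((101,143),(103,207)),36))
c=H.mean(0)[:2]
Rm=lambda a:np.array([[np.cos(a),-np.sin(a)],[np.sin(a),np.cos(a)]])
def inH(P): return (np.atleast_2d(P)[:,:2]-c)@Rm(yaw)
print("roof edge top (53)",inH(onplane("top",T((485,340),(622,373)),53)))
print("frame front edge",inH(onplane("top",T((452,372),(632,414)),53)))
print("rear wall outer",inH(onplane("top",T((516,135),(686,178)),52)), "inner",inH(onplane("top",T((535,157),(668,188)),52)))
print("catch",inH(onplane("top",T((602,140),(602,170)),67)))
c=Hs.mean(0)[:2]
print("roof edge side",inH(onplane("side",S((178,306),(210,435)),53)))
E
python3 m.py
```

```text
H [[ 674.9 -130.5]
 [ 642.6 -271.9]
 [ 389.6 -211.3]
 [ 421.7  -68.8]] [ 532.2 -170.6   52. ]
len 260.39759445019575 145.60125394026085 -0.23696063323722322 -0.22306902528075034
Hside [[ 423.6  -72.3]
 [ 675.7 -132.5]
 [ 642.3 -271.9]
 [ 390.  -207.6]] [ 532.9 -171.1   52. ] -0.2420274062588715
C [[602.9 186.1]
 [609.4  98. ]
 [492.4  89.3]
 [485.8 178.9]] [547.6 138.1   7. ] 117.33401167411525 89.13585230651083 0.06740130598739301 0.0741220445681745
Cs [[607.8  96.4   7. ]
 [494.7  86.4   7. ]
 [485.5 178.    7. ]]
rib top top [[594.9 140.2  36. ]
 [552.4 137.2  36. ]]
roof edge top (53) [[-74.2  42.3]
 [-72.5 -47.5]]
frame front edge [[-99.2  57.7]
 [-96.1 -59.7]]
rear wall outer [[ 59.7  54.8]
 [ 60.5 -58.9]] inner [[ 48.8  39.4]
 [ 51.1 -49. ]]
catch [[67.7  1.7]
 [48.8 -2.8]]
roof edge side [[-71.3  50. ]
 [-73.7 -54.3]]
```

```bash
cat > go.py <<'E'
from h import *
def tool(yaw,tilt=0):
    # down tool, z (jaw) along +-y of part; part pitched rear-up by tilt
    s=sense();cur=rot(s["eef_rot"]);best=None
    Rp=R.from_euler("Z",yaw)*R.from_euler("Y",-tilt)
    for sg in(1,-1):
        z=np.array([0,sg,0.]);x=np.array([0,0,-1.]);M=np.c_[x,np.cross(z,x),z]
        t=Rp*R.from_matrix(M);rv=(cur.inv()*t).as_rotvec()
        if best is None or np.linalg.norm(rv)<np.linalg.norm(best[1]): best=(t,rv)
    return best
def plan(p,yaw,tilt=0):
    s=sense();cur=rot(s["eef_rot"]);t,rv=tool(yaw,tilt)
    d=np.array(p)-s["position"]
    print("shift",np.round(cur.inv().apply(d),1),"rv",np.round(rv,4),"|",np.round(np.degrees(np.linalg.norm(rv)),1),"deg; tool axes cols",np.round(cur.as_matrix(),3).tolist())
def st():
    s=sense();print("t",round(s["time"],2),"pos",np.round(s["position"],2),"F",np.round(s["contact_force"],2),"T",np.round(s["ft_torque"],3),"w",round(s["width"],3),"q",np.round(s["qpos"],3))
E
python3 -c "
from go import *
st();plan([576,139.5,60],0.07)"
```

```text
t 0.2 pos [149.72 529.04 167.22] F [-0.44 -0.35 -0.6 ] T [-0.021  0.006 -0.009] w 1.004 q [ 1.228  0.3    1.521 -0.     1.321 -0.067]
shift [ 107.4 -516.3 -258.6] rv [-3.458e-01 -7.000e-04 -1.000e-04] | 19.8 deg; tool axes cols [[-0.0, -0.962, 0.272], [-0.001, 0.272, 0.962], [-1.0, 0.0, -0.001]]
```

```bash
python3 -m creep '[[107,-516,-258.6,-0.3458,0,0,1],[107,-516,-258.6,-0.3458,0,0,1],[107,-516,-258.6,-0.3458,0,0,1],[107,-516,-258.6,-0.3458,0,0,1],[107,-516,-258.6,-0.3458,0,0,1],[107,-516,-258.6,-0.3458,0,0,1],[107,-516,-258.6,-0.3458,0,0,1],[107,-516,-258.6,-0.3458,0,0,1],[107,-516,-258.6,-0.3458,0,0,1],[107,-516,-258.6,-0.3458,0,0,1]]'
python3 -c "
from go import *
st();plan([576,139.5,60],0.07)"
```

```text
time: 1.2
position: [508.5, 201.0, 77.4]
eef_rot: [0.482, -0.517, 0.482, 0.517]
contact_force: [-0.0, 0.5, 0.4]
width: 0.999
t 1.2 pos [508.46 200.96  77.42] F [-0.04  0.5   0.41] T [ 0.056 -0.046 -0.013] w 0.999 q [ 0.309  0.383  1.63   0.     1.128 -1.331]
shift [ 17.4 -63.1 -66. ] rv [-0.0001  0.0001  0.    ] | 0.0 deg; tool axes cols [[0.0, -0.998, -0.07], [0.0, -0.07, 0.998], [-1.0, -0.0, 0.0]]
```

```bash
python3 -m creep '[[17.4,-63,-66,0,0,0,1],[17.4,-63,-66,0,0,0,1],[17.4,-63,-66,0,0,0,1],[17.4,-63,-66,0,0,0,1]]'
python3 - <<'E'
from go import *
st();plan([576,139.5,10],0.07)
crop("top","t2",180,145,375,270,4);crop("side","s2",195,120,345,245,4)
E
```

```text
time: 1.6
position: [574.5, 140.7, 59.8]
eef_rot: [0.482, -0.517, 0.483, 0.517]
contact_force: [-0.8, 0.1, -1.1]
width: 0.998
t 1.6 pos [574.5  140.74  59.76] F [-0.78  0.11 -1.07] T [ 0.078 -0.02   0.006] w 0.998 q [ 0.178  0.497  1.509  0.     1.137 -1.461]
shift [49.8 -1.5 -1.3] rv [-0.0014  0.     -0.0013] | 0.1 deg; tool axes cols [[-0.001, -0.998, -0.069], [-0.0, -0.069, 0.998], [-1.0, 0.001, 0.0]]
```

View pics/t2.png

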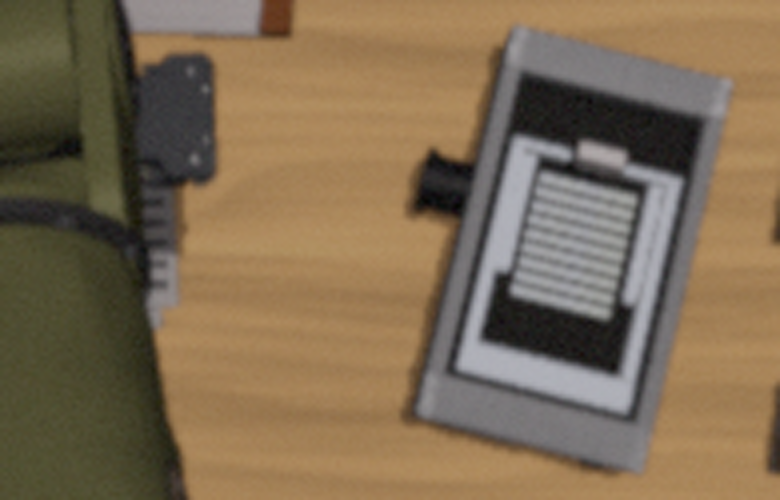

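View pics/s2.png

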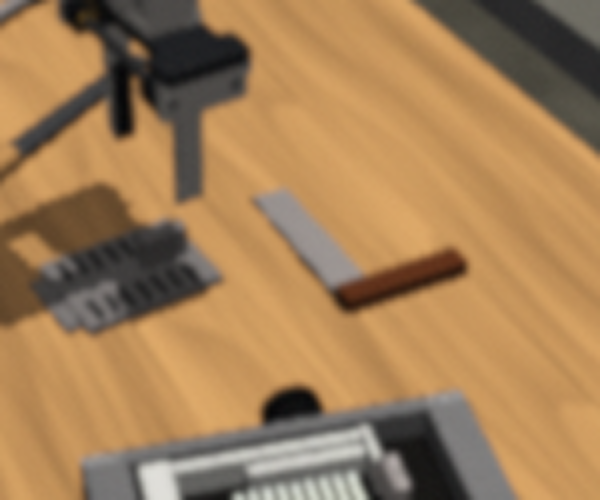

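The side view shows the near finger (188,195) above the cover, with the rib between the fingers. The top view of the cover is hidden by the arm. I'll descend and grip.

```bash
python3 -m creep '[[25,-0.5,0,0,0,0,1],[46,-0.5,0,0,0,0,1],[49.8,-0.5,0,0,0,0,1],[49.8,-0.5,0,0,0,0,1],[49.8,-0.5,0,0,0,0,1],[49.8,-0.5,0,0,0,0,1]]'
python3 -c "
from go import *
st()"
```

```text
time: 2.3
position: [575.7, 141.6, 11.9]
eef_rot: [-0.483, 0.518, -0.482, -0.517]
contact_force: [0.5, -0.4, 0.9]
width: 1.003
t 2.3 pos [575.74 141.59  11.88] F [ 0.47 -0.41  0.86] T [-0.003  0.005  0.002] w 1.003 q [ 0.179  0.559  1.539  0.     1.042 -1.462]
```

```bash
python3 -m creep '[[1.5,0,-1.5,0,0,0,1],[1.5,0,-1.5,0,0,0,0],[1.5,0,-1.5,0,0,0,-1],[1.5,0,-1.5,0,0,0,-1],[1.5,0,-1.5,0,0,0,-1],[1.5,0,-1.5,0,0,0,-1],[1.5,0,-1.5,0,0,0,-1],[1.5,0,-1.5,0,0,0,-1],[1.5,0,-1.5,0,0,0,-1],[1.5,0,-1.5,0,0,0,-1]]'
python3 -c "
from go import *
st()"
```

```text
time: 3.3
position: [575.3, 139.7, 9.1]
eef_rot: [0.482, -0.517, 0.482, 0.517]
contact_force: [-0.2, 0.2, -0.2]
width: 0.277
t 3.3 pos [575.31 139.74   9.09] F [-0.18  0.15 -0.25] T [ 0.018 -0.021  0.035] w 0.277 q [ 0.176  0.562  1.541  0.     1.038 -1.464]
```

```bash
python3 -m creep '[[0,0,0,0,0,0,-1],[0,0,0,0,0,0,-1],[0,0,0,0,0,0,-1],[0,0,0,0,0,0,-1],[0,0,0,0,0,0,-1]]'
python3 -c "
from go import *
st()"
```

```text
time: 3.8
position: [575.3, 139.8, 9.1]
eef_rot: [-0.482, 0.517, -0.482, -0.517]
contact_force: [0.5, 0.3, 1.0]
width: 0.005
t 3.8 pos [575.33 139.78   9.09] F [0.49 0.31 0.98] T [ 0.042  0.016 -0.017] w 0.005 q [ 0.176  0.562  1.541 -0.     1.038 -1.464]
```

Run:
```python
from go import *
crop("side","s3",195,120,345,245,4)
print(project("side",[[575,140,9],[577.5,140,36]]), sense()["width"])
```

```text
[[234.9061404  183.88790878]
 [235.28450453 177.08677682]] 0.005955725990734538
```

View pics/s3.png

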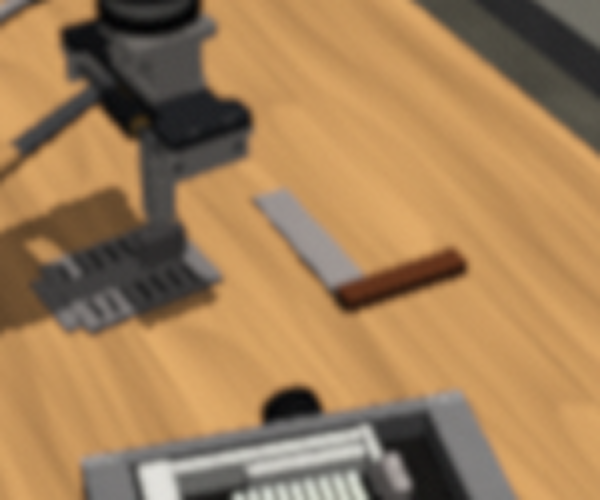

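Run:
```python
import numpy as np,cv2
o=[]
for n in("s1","s2","s3"):
    im=np.load(f"pics/{n}.npy")[145:208,198:260,::-1]
    o.append(cv2.convertScaleAbs(cv2.resize(im,None,fx=4.2,fy=8,interpolation=cv2.INTER_CUBIC),alpha=1.6))
cv2.imwrite("pics/s3z.png",np.hstack(o))
```

```text
(no output)
```

View pics/s3z.png

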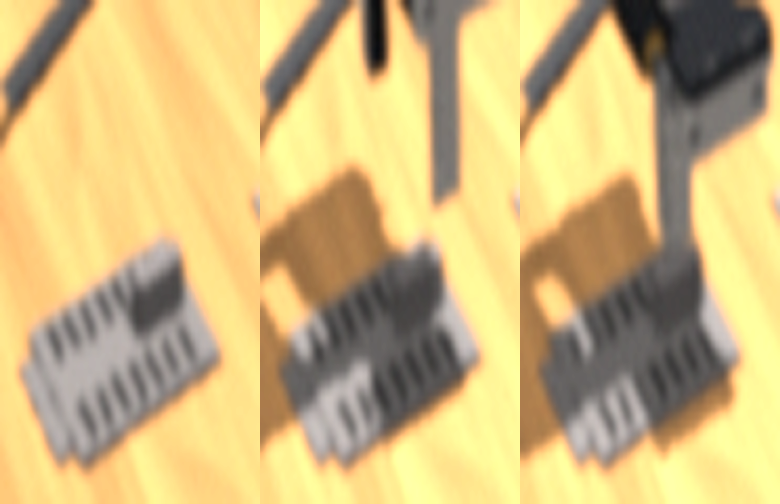

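```bash
python3 -m creep '[[-5,0,0,0,0,0,-1],[-15,0,0,0,0,0,-1],[-30,0,0,0,0,0,-1],[-40,0,0,0,0,0,-1],[-40,0,0,0,0,0,-1],[-40,0,0,0,0,0,-1]]'
python3 - <<'E'
from go import *
st();im=crop("side","s4",195,120,345,245,4)
E
```

```text
time: 4.45
position: [575.4, 139.8, 49.4]
eef_rot: [-0.482, 0.517, -0.482, -0.517]
contact_force: [-0.4, -0.7, 0.0]
width: 0.01
t 4.45 pos [575.36 139.75  49.37] F [-0.37 -0.65  0.04] T [0.099 0.006 0.012] w 0.01 q [ 0.176  0.51   1.517 -0.     1.115 -1.464]
```

View pics/s4.png

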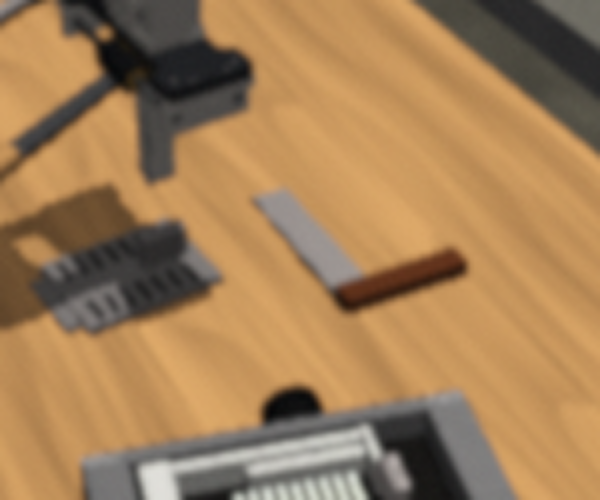

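Run:
```python
from go import *
f=lambda P:print(((project("side",P)-[195,120])+.5)*4-.5)
f([[575.4,139.75,49.4],[577.8,93,59.8],[571.5,187,59.8],[574.5,140.7,59.8]])
f([[565,139,36],[577,140,36],[595,141,36],[577,140,7]])
Rib=onplane("side",(np.array([[135,238],[186,225],[140,262],[186,247]])+.5)/4-.5+[195,120],36);print(Rib)
print(onplane("side",(np.array([[140,262],[186,247]])+.5)/4-.5+[195,120],7))
```

```text
[[159.67922034 217.4284983 ]
 [187.81210573 239.43966184]
 [130.06038727 176.3415605 ]
 [157.58515849 206.58253027]]
[[148.78364888 235.11457341]
 [162.06486853 230.02899048]
 [182.05434318 222.82375194]
 [163.47872193 258.2350221 ]]
[[553.86875193 140.70867455  36.        ]
 [596.58410635 137.02932211  36.        ]
 [545.27843944 111.95810768  36.        ]
 [584.65560675 112.08323026  36.        ]]
[[558.26736215 144.40283018   7.        ]
 [599.26370156 144.53309773   7.        ]]
```

The side view shows the fingers shut empty, with the cover unmoved. The fingertips appear at (157,180), where the reported TCP would project to (160,217). So the tips look about 38 mm higher than reported, and I'll check this against the top view.

Run:
```python
from go import *
f=lambda P:print(np.round(((project("top",P)-[180,145])+.5)*4-.5,0).tolist())
for z in(157,197,237): f([[575+37,52,z],[575-37,52,z]])
crop("top","t4",150,120,350,270,4)
f([[575.4,139.75,49.4]])
```

```text
[[224.0, 84.0], [220.0, 209.0]]
[[219.0, 70.0], [215.0, 200.0]]
[[214.0, 54.0], [210.0, 191.0]]
[[98.0, 169.0]]
```

View pics/t4.png

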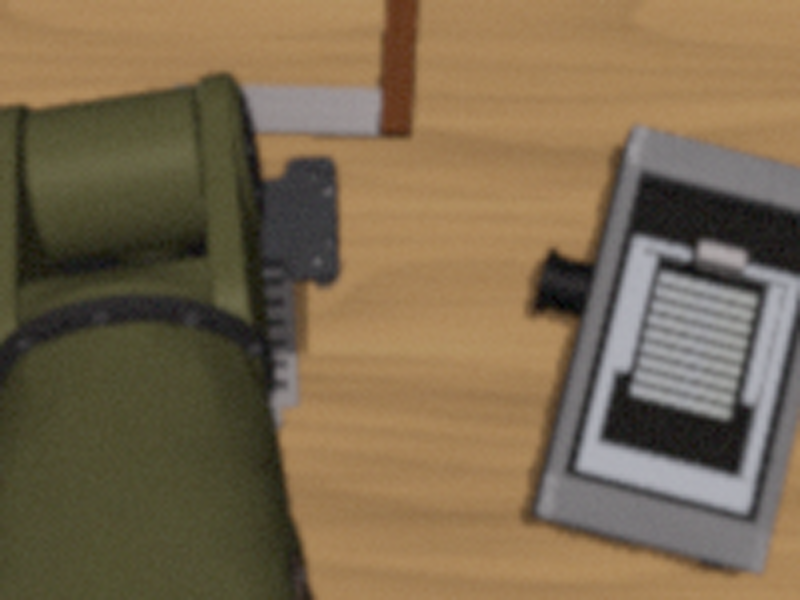

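The body corners in the top view also fit about 38 mm higher, with xy correct. So the offset runs along the tool's axis. I'll open and descend in small steps, watching the force.

```bash
python3 -m creep '[[0,0,0,0,0,0,0],[0,0,0,0,0,0,0],[0,0,0,0,0,0,0.2],[0,0,0,0,0,0,0.2],[0,0,0,0,0,0,0.2],[15,0,0,0,0,0,0.2],[28,0,0,0,0,0,0.2],[35,0,0,0,0,0,0.2],[35,0,0,0,0,0,0.2]]'
python3 -c "
from go import *
st()"
python3 -m creep '[[5,0,0,0,0,0,0.2],[10,0,0,0,0,0,0.2],[14,0,0,0,0,0,0.2],[18,0,0,0,0,0,0.2],[22,0,0,0,0,0,0.2],[22,0,0,0,0,0,0.2]]'
python3 - <<'E'
from go import *
st();im=crop("side","s5",195,120,345,245,4)
E
```

```text
time: 5.45
position: [574.4, 139.6, 12.3]
eef_rot: [0.481, -0.517, 0.483, 0.518]
contact_force: [-0.5, -0.9, -0.1]
width: 0.597
t 5.45 pos [574.43 139.57  12.3 ] F [-0.49 -0.88 -0.1 ] T [0.032 0.009 0.036] w 0.597 q [ 0.176  0.558  1.54  -0.     1.047 -1.464]
time: 6.05
position: [575.0, 139.7, -8.5]
eef_rot: [0.482, -0.517, 0.482, 0.517]
contact_force: [-0.0, -0.6, 0.0]
width: 0.596
t 6.05 pos [575.02 139.66  -8.47] F [-0.02 -0.63  0.04] T [0.014 0.039 0.02 ] w 0.596 q [ 0.176  0.587  1.549 -0.     1.006 -1.464]
```

View pics/s5.png

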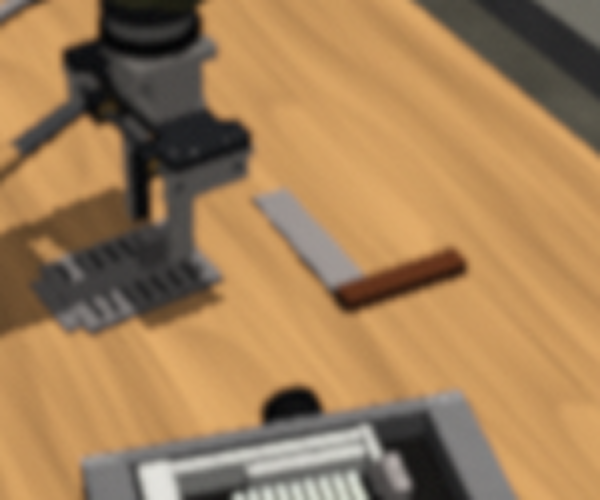

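```bash
python3 -m creep '[[4,0,0,0,0,0,0.2],[8,0,0,0,0,0,0.2],[12,0,0,0,0,0,0.2],[12,0,0,0,0,0,0.2]]'
python3 -m creep '[[2,0,0,0,0,0,0.2],[4,0,0,0,0,0,0.2],[4,0,0,0,0,0,0.2]]'
python3 - <<'E'
from go import *
st();im=crop("side","s6",215,140,290,215,8)
E
```

```text
time: 6.5
position: [574.9, 139.7, -20.6]
eef_rot: [0.482, -0.517, 0.483, 0.517]
contact_force: [0.2, 0.8, -0.1]
width: 0.604
time: 6.8
position: [575.2, 139.7, -24.1]
eef_rot: [0.482, -0.517, 0.482, 0.517]
contact_force: [-0.0, 0.9, 0.4]
width: 0.6
t 6.8 pos [575.21 139.74 -24.13] F [-0.04  0.94  0.42] T [ 0.027 -0.007  0.045] w 0.6 q [ 0.176  0.61   1.555  0.     0.977 -1.464]
```

View pics/s6.png

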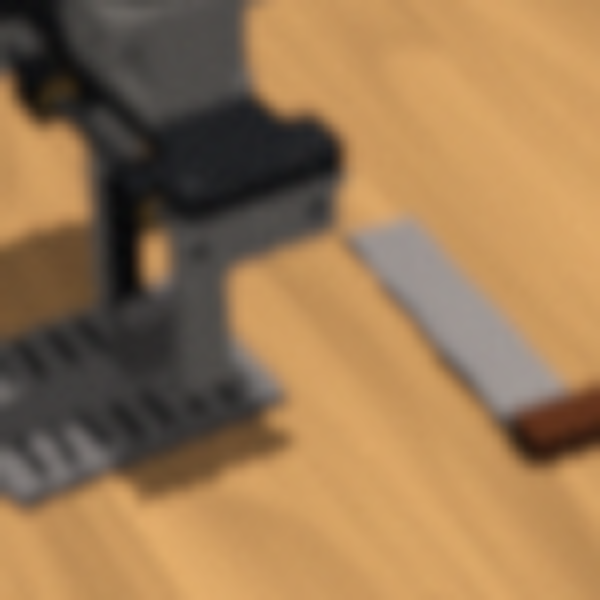

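Finger tip at about (200,385), beside the rib and just above the panel. Down 2 mm more, then grip.

```bash
python3 -m creep '[[2,0,0,0,0,0,0.2],[2,0,0,0,0,0,-1],[2,0,0,0,0,0,-1],[2,0,0,0,0,0,-1],[2,0,0,0,0,0,-1],[2,0,0,0,0,0,-1],[2,0,0,0,0,0,-1],[2,0,0,0,0,0,-1],[2,0,0,0,0,0,-1],[2,0,0,0,0,0,-1]]'
python3 - <<'E'
from go import *
st();im=crop("side","s7",195,120,345,245,4)
E
```

```text
time: 7.85
position: [575.3, 139.8, -25.9]
eef_rot: [-0.482, 0.517, -0.482, -0.517]
contact_force: [-0.8, 0.6, 0.8]
width: 0.149
t 7.85 pos [575.34 139.81 -25.86] F [-0.77  0.61  0.79] T [ 0.136 -0.048 -0.043] w 0.149 q [ 0.177  0.613  1.556  0.     0.973 -1.464]
```

View pics/s7.png

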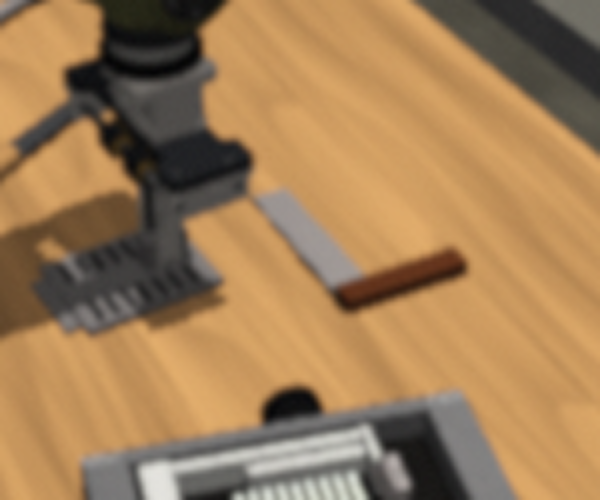

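Gripped: the opening reads 0.149, which is the 14 mm rib. I'll lift and work out the staging pose.

```bash
cat >> go.py <<'E'
HC=np.array([532.5,-170.8,0]);HY=-0.235;TC=np.array([28.4,0,-25.9])  # TCP in cover frame
def tgt(xh,yh,zh,tilt):
    Rc=R.from_euler("Z",HY)*R.from_euler("Y",tilt and -0.0)*R.from_euler("Y",tilt)
    lip=HC+R.from_euler("Z",HY).apply([xh,yh,zh])
    return lip+Rc.apply(TC+[74,0,0])
def planlip(xh,yh,zh,tilt):
    plan(tgt(xh,yh,zh,tilt),HY,-tilt)
def lipnow():
    s=sense();Rt=rot(s["eef_rot"]).as_matrix()
    # cover axes from tool: z=-x_tool ; y=+-z_tool
    zc=-Rt[:,0];yc=Rt[:,2]*np.sign(Rt[1,2]);xc=np.cross(yc,zc);M=np.c_[xc,yc,zc]
    lip=s["position"]-M@(TC+[74,0,0])
    Hh=R.from_euler("Z",HY);F=Hh.inv().apply(s["contact_force"])
    e=(Hh.inv()*R.from_matrix(M)).as_euler("ZYX")
    print("t %.2f lip_h"%s["time"],np.round(Hh.inv().apply(lip-HC),2),"tilt",round(-e[1],4),"yaw",round(e[0],4),"F_h",np.round(F,1),"w",round(s["width"],3))
E
sed -i 's/R.from_euler("Y",tilt and -0.0)\*R.from_euler("Y",tilt)/R.from_euler("Y",-tilt)/; s/plan(tgt(xh,yh,zh,tilt),HY,-tilt)/plan(tgt(xh,yh,zh,tilt),HY,tilt)/' go.py
python3 -m creep '[[-10,0,0,0,0,0,-1],[-40,0,0,0,0,0,-1],[-80,0,0,0,0,0,-1],[-110,0,0,0,0,0,-1],[-120,0,0,0,0,0,-1],[-120,0,0,0,0,0,-1]]'
python3 - <<'E'
from go import *
st();lipnow();planlip(-50,0,105,0.28)
s=sense();cur=rot(s["eef_rot"]);print(np.round(tgt(-50,0,105,.28),1))
im=crop("side","s8",195,120,345,245,4)
E
```

```text
time: 8.5
position: [575.8, 139.8, 95.3]
eef_rot: [-0.483, 0.518, -0.482, -0.517]
contact_force: [-0.5, -0.3, -1.7]
width: 0.147
t 8.5 pos [575.83 139.8   95.31] F [-0.49 -0.3  -1.7 ] T [-0.033  0.027  0.066] w 0.147 q [ 0.176  0.457  1.478 -0.     1.203 -1.464]
t 8.50 lip_h [-127.91  281.38  120.98] tilt 0.0023 yaw 0.3049 F_h [-0.4 -0.4 -1.7] w 0.147
shift [ -13.2   11.9 -323.5] rv [ 0.3029  0.0432 -0.2756] | 23.6 deg; tool axes cols [[0.002, -0.998, -0.07], [0.0, -0.07, 0.998], [-1.0, -0.002, 0.0]]
[ 586.5 -183.7  108.4]
```

View pics/s8.png

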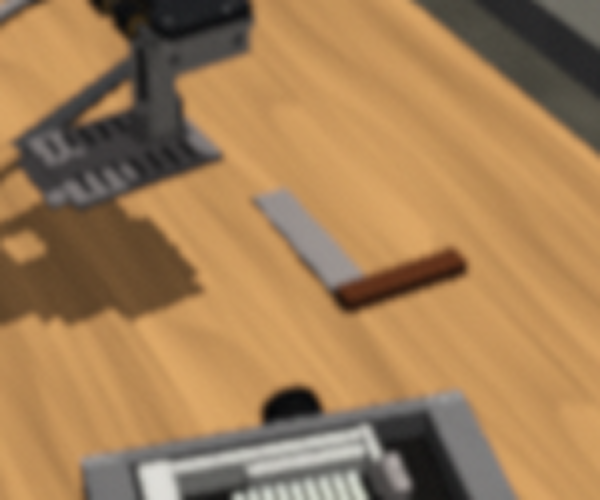

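The cover is lifted and level, at (120,160). Traversing, with yaw and tilt.

```bash
python3 -m creep '[[-13,12,-323.5,0.303,0.043,-0.276,-1],[-13,12,-323.5,0.303,0.043,-0.276,-1],[-13,12,-323.5,0.303,0.043,-0.276,-1],[-13,12,-323.5,0.303,0.043,-0.276,-1],[-13,12,-323.5,0.303,0.043,-0.276,-1],[-13,12,-323.5,0.303,0.043,-0.276,-1],[-13,12,-323.5,0.303,0.043,-0.276,-1],[-13,12,-323.5,0.303,0.043,-0.276,-1],[-13,12,-323.5,0.303,0.043,-0.276,-1],[-13,12,-323.5,0.303,0.043,-0.276,-1]]'
python3 - <<'E'
from go import *
st();lipnow();planlip(-58,0,70,0.28)
im=crop("side","s9",175,120,345,280,4);im=crop("top","t9",260,130,400,270,4)
f=lambda n,P,o:print(np.round(((project(n,P)-o)+.5)*4-.5,0).tolist())
E
```

```text
time: 9.55
position: [585.6, -182.5, 106.0]
eef_rot: [0.61, -0.511, 0.489, 0.358]
contact_force: [-0.0, -0.8, -1.0]
width: 0.145
t 9.55 pos [ 585.58 -182.48  105.99] F [-0.05 -0.76 -1.05] T [ 0.02   0.166 -0.03 ] w 0.145 q [-0.382  0.327  1.664  0.052  0.877 -1.747]
t 9.55 lip_h [-51.24   0.89 102.95] tilt 0.2765 yaw 0.0011 F_h [ 0.1 -0.8 -1. ] w 0.145
shift [29.5 15.4 -1. ] rv [ 0.001   0.0001 -0.0035] | 0.2 deg; tool axes cols [[0.265, -0.936, 0.232], [-0.063, 0.223, 0.973], [-0.962, -0.273, -0.0]]
```

View pics/s9.png

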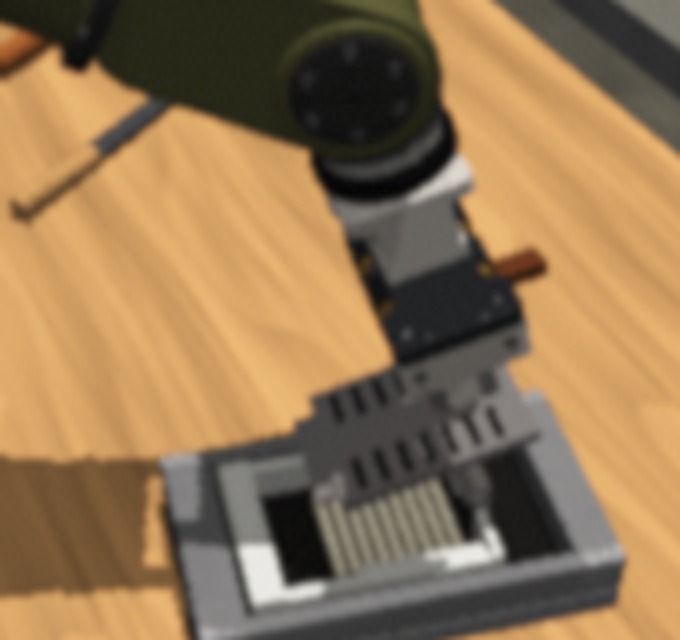

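View pics/t9.png

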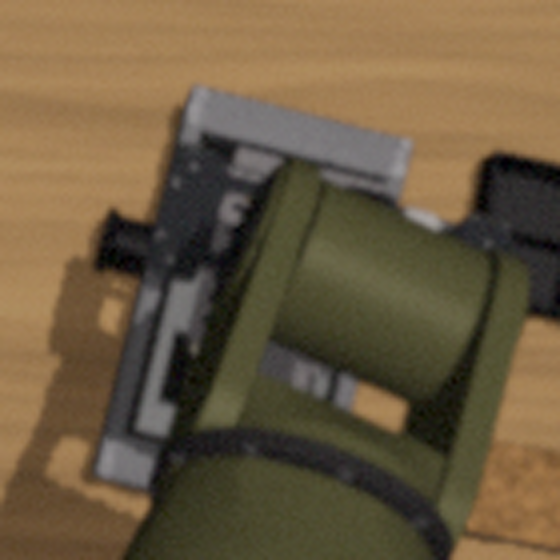

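The cover hangs over the bay, rear up. In the side view its lip is at (320,460) and its rear corner at (545,432). I'll compare that with the predicted corner positions.

Run:
```python
from go import *
s=sense();Rt=rot(s["eef_rot"]).as_matrix();zc=-Rt[:,0];yc=Rt[:,2];M=np.c_[np.cross(yc,zc),yc,zc]
P=np.array([[60,-45,7],[60,45,7],[-60,45,7],[-60,-45,7],[-74,33,4],[-74,-33,4],[-60,-45,0],[60,-45,0],[-74,-33,0]])
uv=((project("side",s["position"]+(P-TC)@M.T)-[175,120])+.5)*4-.5
print(np.round(uv).tolist())
im=cv2.imread("pics/s9.png")
for u,v in uv: cv2.circle(im,(int(round(u)),int(round(v))),3,(0,0,255),1)
cv2.imwrite("pics/s9b.png",im[350:560,250:600].repeat(2,0).repeat(2,1))
```

```text
[[539.0, 428.0], [488.0, 325.0], [306.0, 395.0], [342.0, 504.0], [290.0, 420.0], [316.0, 500.0], [345.0, 511.0], [541.0, 436.0], [318.0, 504.0]]
```

View pics/s9b.png

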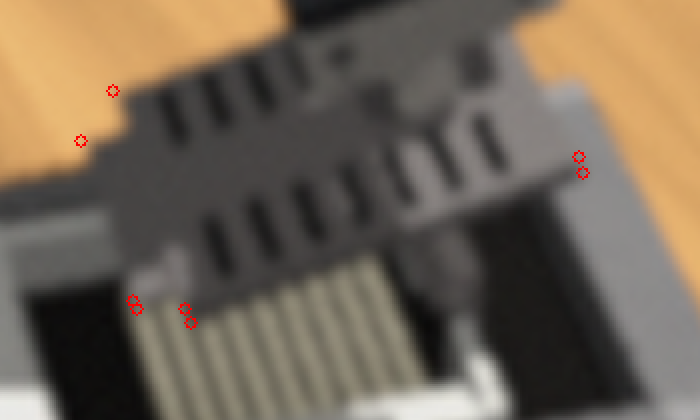

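Run:
```python
import numpy as np,cv2
im=np.load("pics/s9.npy")[195:255,240:320,::-1]
cv2.imwrite("pics/s9c.png",cv2.convertScaleAbs(cv2.resize(im,None,fx=10,fy=10,interpolation=cv2.INTER_CUBIC),alpha=1.6))
```

```text
(no output)
```

View pics/s9c.png

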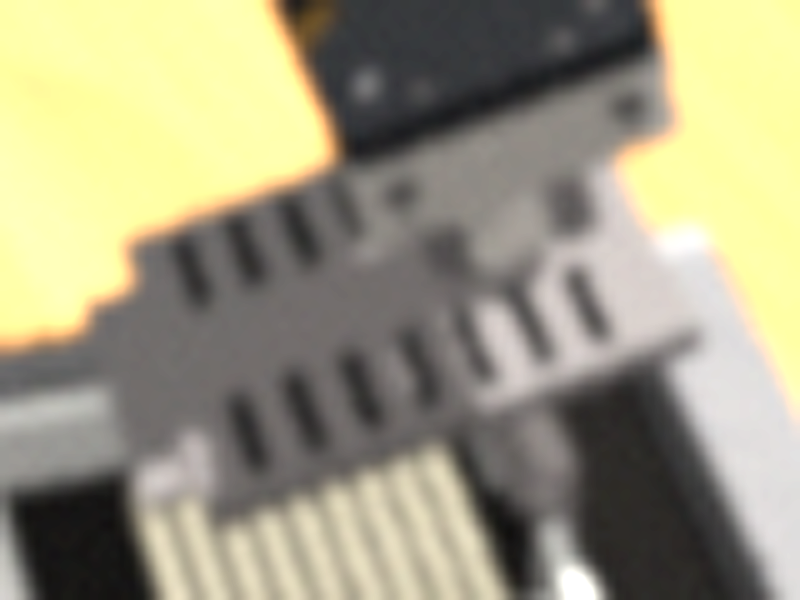

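```bash
cat > fit.py <<'E'
from go import *
from scipy.optimize import least_squares
def fit(P,ob,cam="side",free=(0,1,2,3),prior=(4,2,2,.05)):
    s=sense();Rt=rot(s["eef_rot"]).as_matrix();zc=-Rt[:,0];yc=Rt[:,2];M=R.from_matrix(np.c_[np.cross(yc,zc),yc,zc]);H=R.from_euler("Z",HY)
    L=np.array([-74,0,0])
    def pr(p):
        lip=s["position"]+M.apply(L-TC)+H.apply(p[:3])
        return project(cam,lip+(M*R.from_euler("Y",-p[3])).apply(P-L))
    f=lambda p:np.r_[(pr(p)-ob).ravel()/.4,np.array(p)/prior]
    r=least_squares(f,np.zeros(4));print("d lip_h, dtilt",np.round(r.x,3));print("res px",np.round(pr(r.x)-ob,2).tolist())
E
python3 - <<'E'
from fit import *
P=np.array([[-60,45,7],[-60,-45,7],[-60,-45,0],[60,-45,7],[60,-45,0],[-74,-33,4],[-74,33,4]],float)
ob=(np.array([[132,238],[215,505],[218,522],[698,330],[698,345],[138,490],[92,310]])+.5)/10-.5+[240,195]
fit(P,ob);fit(P,ob,prior=(20,20,20,.3))
E
```

```text
d lip_h, dtilt [ 1.736  2.471 -2.408 -0.018]
res px [[-1.12, -0.04], [-0.3, 0.27], [0.13, 0.35], [0.48, -0.34], [0.93, 0.05], [0.77, 0.77], [-1.0, -1.13]]
d lip_h, dtilt [  5.358  14.057 -15.596  -0.021]
res px [[-0.73, 0.25], [-0.07, 0.01], [0.33, 0.06], [-0.31, -0.13], [0.12, 0.22], [1.12, 0.53], [-0.54, -0.97]]
```

Residuals are about 1 px, and the lip agrees with the kinematics to about 2 mm. Descending.

```bash
python3 -m creep '[[10,5,-0.5,0,0,0,-1],[20,10,-0.9,0,0,0,-1],[28,14.6,-0.9,0,0,0,-1],[28,14.6,-0.9,0,0,0,-1],[28,14.6,-0.9,0,0,0,-1]]'
python3 -c "
from go import *
lipnow();planlip(-60,0,42,0.28)"
```

```text
time: 10.15
position: [579.5, -183.2, 76.0]
eef_rot: [0.61, -0.511, 0.489, 0.357]
contact_force: [0.5, -0.4, -1.1]
width: 0.149
t 10.15 lip_h [-56.97  -1.09  72.79] tilt 0.2779 yaw 0.0 F_h [ 0.6 -0.2 -1.1] w 0.149
shift [28.6 11.3  1.1] rv [ 0.     -0.0005 -0.0021] | 0.1 deg; tool axes cols [[0.267, -0.935, 0.233], [-0.064, 0.224, 0.972], [-0.962, -0.274, -0.001]]
```

```bash
python3 -m creep '[[7,3,0.5,0,0,0,-1],[14,6,0.8,0,0,0,-1],[20,8,0.8,0,0,0,-1],[25,10,0.8,0,0,0,-1],[28.6,11.3,0.8,0,0,0,-1],[28.6,11.3,0.8,0,0,0,-1],[28.6,11.3,0.8,0,0,0,-1]]'
python3 - <<'E'
from go import *
lipnow();st();planlip(-60,0,42,0.28)
im=crop("side","s10",195,180,335,285,5);crop("top","t10",260,130,400,270,4)
E
```

```text
time: 10.85
position: [576.9, -181.8, 45.7]
eef_rot: [0.61, -0.511, 0.489, 0.357]
contact_force: [0.4, -0.3, -1.3]
width: 0.148
t 10.85 lip_h [-59.79  -0.34  42.42] tilt 0.2784 yaw 0.0001 F_h [ 0.5 -0.2 -1.3] w 0.148
t 10.85 pos [ 576.95 -181.79   45.66] F [ 0.42 -0.3  -1.25] T [ 0.049  0.068 -0.009] w 0.148 q [-0.387  0.389  1.739  0.061  0.739 -1.762]
shift [0.2 0.3 0.3] rv [ 0.0001 -0.0006 -0.0016] | 0.1 deg; tool axes cols [[0.267, -0.935, 0.233], [-0.065, 0.224, 0.972], [-0.961, -0.275, -0.001]]
```

View pics/s10.png

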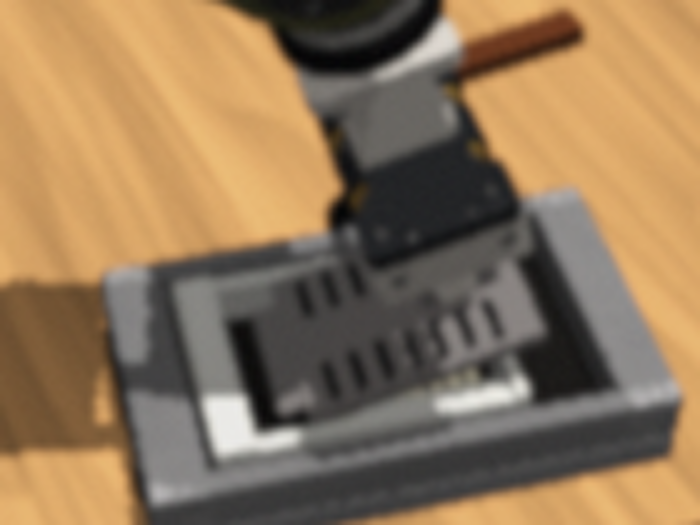

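Lip at about (265,370) in the bay, still about 15 mm behind the roof edge at (240,375), and clear of the side walls. Sliding in.

```bash
python3 -m creep '[[-0.8,2.9,0,0,0,0,-1],[-1.6,5.8,0,0,0,0,-1],[-2.5,8.7,0,0,0,0,-1],[-3.3,11.5,0,0,0,0,-1],[-3.8,13.5,0,0,0,0,-1],[-3.8,13.5,0,0,0,0,-1],[-3.8,13.5,0,0,0,0,-1]]'
python3 - <<'E'
from go import *
lipnow();st()
im=crop("side","s11",195,180,335,285,5)
E
```

```text
time: 11.65
position: [563.2, -178.5, 45.6]
eef_rot: [0.61, -0.511, 0.489, 0.357]
contact_force: [0.1, -0.5, -0.9]
width: 0.15
t 11.65 lip_h [-73.9   -0.32  42.33] tilt 0.2783 yaw 0.0001 F_h [ 0.2 -0.4 -0.9] w 0.15
t 11.65 pos [ 563.23 -178.49   45.56] F [ 0.12 -0.49 -0.86] T [0.077 0.131 0.017] w 0.15 q [-0.391  0.362  1.778  0.063  0.727 -1.768]
```

View pics/s11.png

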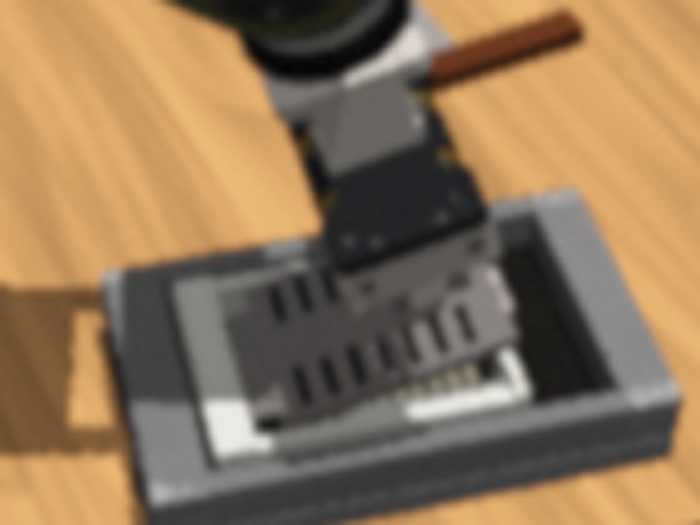

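The lip is just at the roof edge, around (240,370). No contact force yet, so I continue slowly.

```bash
python3 -m creep '[[-0.28,0.96,0,0,0,0,-1],[-0.55,1.92,0,0,0,0,-1],[-0.83,2.88,0,0,0,0,-1],[-0.83,2.88,0,0,0,0,-1]]'; python3 -c "
from go import *
lipnow()"
python3 -m creep '[[-0.14,0.48,0,0,0,0,-1],[-0.28,0.96,0,0,0,0,-1],[-0.42,1.44,0,0,0,0,-1],[-0.42,1.44,0,0,0,0,-1]]'; python3 -c "
from go import *
lipnow();st()"
```

```text
time: 12.1
position: [560.2, -177.7, 45.5]
eef_rot: [0.61, -0.511, 0.489, 0.357]
contact_force: [-1.2, -0.3, -1.1]
width: 0.143
t 12.10 lip_h [-77.01  -0.3   42.3 ] tilt 0.2782 yaw 0.0001 F_h [-1.1 -0.5 -1.1] w 0.143
time: 12.5
position: [558.8, -177.4, 45.5]
eef_rot: [0.61, -0.511, 0.489, 0.357]
contact_force: [-0.1, -0.2, -0.3]
width: 0.144
t 12.50 lip_h [-78.46  -0.31  42.3 ] tilt 0.2783 yaw 0.0001 F_h [-0.1 -0.2 -0.3] w 0.144
t 12.5 pos [ 558.8  -177.42   45.52] F [-0.11 -0.19 -0.26] T [ 0.024  0.158 -0.052] w 0.144 q [-0.392  0.353  1.791  0.064  0.724 -1.77 ]
```

```bash
for i in 1; do python3 -m creep '[[-0.14,0.48,0,0,0,0,-1],[-0.28,0.96,0,0,0,0,-1],[-0.28,0.96,0,0,0,0,-1]]'; done; python3 -c "
from go import *
lipnow()"
python3 -m creep '[[-0.14,0.48,0,0,0,0,-1],[-0.28,0.96,0,0,0,0,-1],[-0.28,0.96,0,0,0,0,-1]]'; python3 -c "
from go import *
lipnow()
st()"
```

```text
time: 12.8
position: [557.8, -177.2, 45.5]
eef_rot: [0.61, -0.511, 0.489, 0.357]
contact_force: [-0.7, -0.3, -0.9]
width: 0.147
t 12.80 lip_h [-79.48  -0.32  42.3 ] tilt 0.2782 yaw 0.0001 F_h [-0.6 -0.5 -0.9] w 0.147
time: 13.1
position: [556.8, -177.0, 45.5]
eef_rot: [0.61, -0.511, 0.489, 0.357]
contact_force: [0.4, -0.7, -0.5]
width: 0.146
t 13.10 lip_h [-80.48  -0.33  42.31] tilt 0.2782 yaw 0.0001 F_h [ 0.5 -0.6 -0.5] w 0.146
t 13.1 pos [ 556.82 -176.97   45.53] F [ 0.36 -0.74 -0.51] T [ 0.018  0.126 -0.013] w 0.146 q [-0.393  0.349  1.797  0.065  0.722 -1.771]
```

```bash
python3 -m creep '[[-0.14,0.48,0,0,0,0,-1],[-0.14,0.48,0,0,0,0,-1],[-0.14,0.48,0,0,0,0,-1]]'; python3 -c "
from go import *
lipnow()"
python3 -m creep '[[-0.14,0.48,0,0,0,0,-1],[-0.14,0.48,0,0,0,0,-1],[-0.14,0.48,0,0,0,0,-1]]'; python3 -c "
from go import *
lipnow()"
python3 - <<'E'
from go import *
im=crop("side","s12",195,180,335,285,5)
E
```

```text
time: 13.4
position: [556.4, -176.9, 45.5]
eef_rot: [0.61, -0.511, 0.489, 0.357]
contact_force: [-0.1, -0.2, -0.7]
width: 0.146
t 13.40 lip_h [-80.92  -0.35  42.31] tilt 0.2782 yaw 0.0001 F_h [-0.1 -0.2 -0.7] w 0.146
time: 13.7
position: [555.9, -176.8, 45.5]
eef_rot: [0.61, -0.511, 0.489, 0.357]
contact_force: [-0.0, 0.5, -0.9]
width: 0.145
t 13.70 lip_h [-81.42  -0.33  42.31] tilt 0.2783 yaw 0.0001 F_h [-0.1  0.5 -0.9] w 0.145
```

View pics/s12.png

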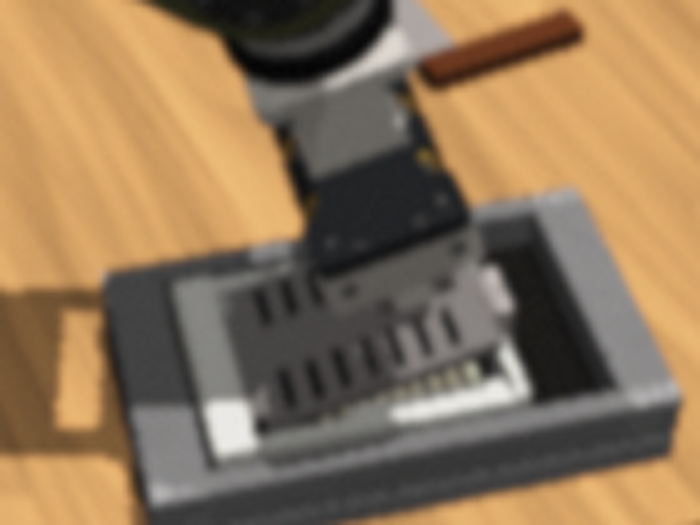

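The lip is partly under the roof, whose edge is near (245,400), and a strip of it still shows. Continuing.

```bash
python3 -m creep '[[-0.14,0.48,0,0,0,0,-1],[-0.28,0.96,0,0,0,0,-1],[-0.28,0.96,0,0,0,0,-1]]'; python3 -c "
from go import *
lipnow()"
python3 -m creep '[[-0.14,0.48,0,0,0,0,-1],[-0.14,0.48,0,0,0,0,-1],[-0.14,0.48,0,0,0,0,-1]]'; python3 -c "
from go import *
lipnow()"
python3 -m creep '[[-0.14,0.48,0,0,0,0,-1],[-0.14,0.48,0,0,0,0,-1],[-0.14,0.48,0,0,0,0,-1]]'; python3 -c "
from go import *
lipnow()"
```

```text
time: 14.05
position: [555.0, -176.5, 45.6]
eef_rot: [0.61, -0.511, 0.489, 0.356]
contact_force: [0.6, -0.4, -0.7]
width: 0.145
t 14.05 lip_h [-82.37  -0.32  42.38] tilt 0.2785 yaw 0.0 F_h [ 0.6 -0.3 -0.7] w 0.145
time: 14.35
position: [554.8, -176.5, 45.8]
eef_rot: [0.611, -0.511, 0.489, 0.356]
contact_force: [3.3, 0.3, -0.5]
width: 0.146
t 14.35 lip_h [-82.59  -0.33  42.47] tilt 0.2791 yaw 0.0001 F_h [ 3.1  1.1 -0.5] w 0.146
time: 14.65
position: [554.6, -176.5, 46.0]
eef_rot: [0.611, -0.511, 0.489, 0.356]
contact_force: [4.9, -1.0, 0.1]
width: 0.151
t 14.65 lip_h [-82.76  -0.34  42.61] tilt 0.28 yaw 0.0 F_h [5.  0.2 0.1] w 0.151
```

The seal is felt at my lip x of about -82.3 (5 N). I'll back off about 1 mm to light contact, then pivot about the lip.

```bash
python3 -m creep '[[0.25,-0.85,0,0,0,0,-1],[0.25,-0.85,0,0,0,0,-1],[0.25,-0.85,0,0,0,0,-1]]'
python3 - <<'E'
from go import *
lipnow();st()
planlip(-82.1,0,43,0.19)
im=crop("side","s13",195,180,335,285,5)
E
```

```text
time: 14.95
position: [554.8, -176.5, 45.6]
eef_rot: [0.61, -0.511, 0.489, 0.357]
contact_force: [3.0, -0.1, 0.3]
width: 0.149
t 14.95 lip_h [-82.55  -0.35  42.33] tilt 0.2782 yaw 0.0001 F_h [2.9 0.6 0.3] w 0.149
t 14.95 pos [ 554.81 -176.51   45.55] F [ 2.99 -0.12  0.32] T [-0.007 -0.397  0.013] w 0.149 q [-0.394  0.345  1.802  0.065  0.72  -1.772]
shift [8.4 2.1 0.4] rv [ 0.     -0.0006  0.0882] | 5.1 deg; tool axes cols [[0.267, -0.935, 0.233], [-0.065, 0.224, 0.972], [-0.962, -0.275, -0.001]]
```

View pics/s13.png

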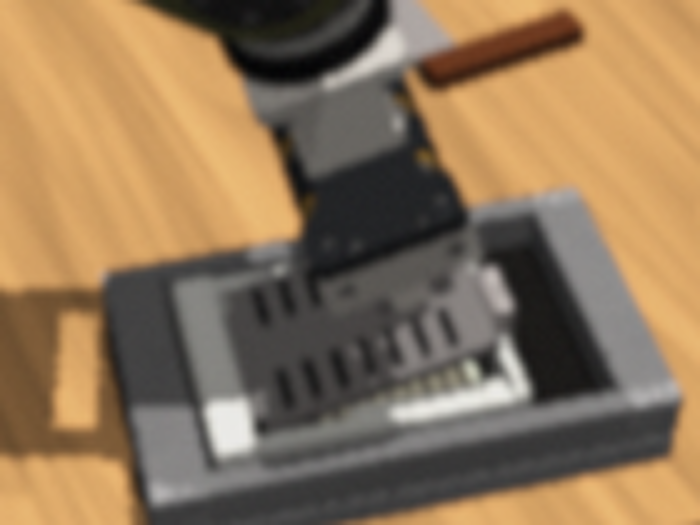

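```bash
python3 -m creep '[[2.1,0.4,0.1,0,0,0.022,-1],[4.2,0.9,0.1,0,0,0.044,-1],[6.3,1.4,0.2,0,0,0.066,-1],[8.4,2.0,0.2,0,0,0.088,-1],[8.4,2.0,0.2,0,0,0.088,-1],[8.4,2.0,0.2,0,0,0.088,-1]]'
python3 - <<'E'
from go import *
lipnow();st()
planlip(-82.3,0,43.8,0.12)
E
```

```text
time: 15.6
position: [555.1, -176.3, 36.6]
eef_rot: [0.594, -0.489, 0.511, 0.383]
contact_force: [0.2, -0.2, -0.9]
width: 0.145
t 15.60 lip_h [-8.214e+01 -8.000e-02  4.276e+01] tilt 0.1897 yaw 0.0001 F_h [ 0.2 -0.2 -0.9] w 0.145
t 15.6 pos [ 555.15 -176.3    36.64] F [ 0.18 -0.23 -0.94] T [0.06  0.15  0.018] w 0.145 q [-0.385  0.401  1.729  0.038  0.824 -1.744]
shift [6.  2.  0.1] rv [ 0.0001 -0.0004  0.0697] | 4.0 deg; tool axes cols [[0.183, -0.955, 0.233], [-0.044, 0.229, 0.973], [-0.982, -0.189, -0.0]]
```

```bash
python3 -m creep '[[1.5,0.5,0,0,0,0.0174,-1],[3,1,0,0,0,0.0348,-1],[4.5,1.5,0.1,0,0,0.0522,-1],[6,2,0.1,0,0,0.0697,-1],[6,2,0.1,0,0,0.0697,-1]]'
python3 - <<'E'
from go import *
lipnow();st()
planlip(-82.3,0,44.4,0.07)
im=crop("side","s14",195,180,335,285,5)
E
```

```text
time: 16.1
position: [554.5, -176.1, 30.5]
eef_rot: [0.58, -0.47, 0.528, 0.404]
contact_force: [-2.2, 0.4, 1.5]
width: 0.146
t 16.10 lip_h [-8.208e+01 -2.000e-02  4.400e+01] tilt 0.1193 yaw 0.0002 F_h [-2.2 -0.1  1.5] w 0.146
t 16.1 pos [ 554.55 -176.09   30.47] F [-2.15  0.39  1.51] T [0.038 0.305 0.027] w 0.146 q [-0.379  0.445  1.671  0.021  0.907 -1.727]
shift [4.6 1.6 0. ] rv [ 0.0002 -0.0006  0.0493] | 2.8 deg; tool axes cols [[0.116, -0.966, 0.233], [-0.028, 0.231, 0.973], [-0.993, -0.119, -0.001]]
```

View pics/s14.png

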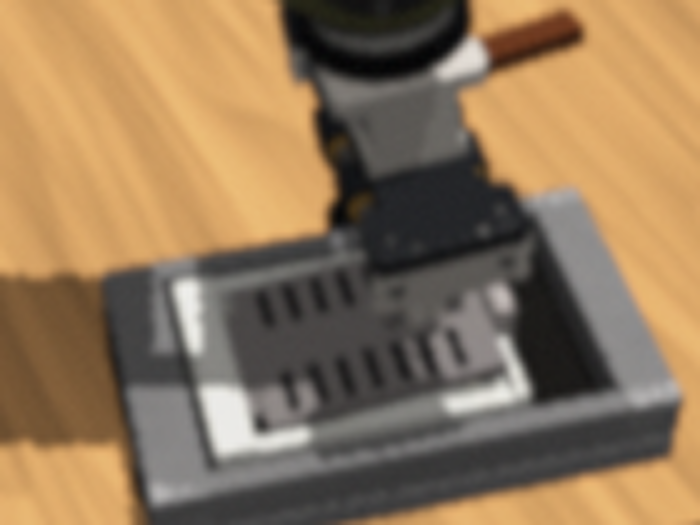

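Only the catch is pushing now (-2.2 N in x, +1.5 N in z), and the cover sits squarely in the frame. Continuing.

```bash
python3 -m creep '[[1.1,0.4,0,0,0,0.0123,-1],[2.3,0.8,0,0,0,0.0246,-1],[3.5,1.2,0,0,0,0.037,-1],[4.6,1.6,0,0,0,0.0493,-1],[4.6,1.6,0,0,0,0.0493,-1]]'
python3 - <<'E'
from go import *
lipnow();st()
planlip(-82.2,0,44.8,0.03)
E
```

```text
time: 16.65
position: [553.3, -175.8, 25.4]
eef_rot: [0.57, -0.457, 0.54, 0.418]
contact_force: [-3.6, 0.5, 0.9]
width: 0.148
t 16.65 lip_h [-8.256e+01  1.000e-02  4.413e+01] tilt 0.0698 yaw 0.0001 F_h [-3.6 -0.4  0.9] w 0.148
t 16.65 pos [ 553.31 -175.77   25.44] F [-3.63  0.48  0.89] T [ 0.068  0.542 -0.007] w 0.148 q [-0.376  0.477  1.633  0.011  0.963 -1.718]
shift [ 3.4  0.7 -0. ] rv [ 0.0001 -0.0005  0.0398] | 2.3 deg; tool axes cols [[0.068, -0.97, 0.233], [-0.017, 0.232, 0.973], [-0.998, -0.07, -0.0]]
```

```bash
python3 -m creep '[[0.8,0.1,0,0,0,0.01,-1],[1.7,0.2,0,0,0,0.02,-1],[2.6,0.3,0,0,0,0.03,-1],[3.4,0.4,0,0,0,0.04,-1],[3.4,0.4,0,0,0,0.04,-1]]'
python3 - <<'E'
from go import *
lipnow();st()
planlip(-82.2,0,45,0.0)
im=crop("side","s15",195,180,335,285,5)
E
```

```text
time: 17.15
position: [553.3, -175.8, 22.2]
eef_rot: [0.562, -0.446, 0.549, 0.429]
contact_force: [-3.5, 1.2, 0.9]
width: 0.147
t 17.15 lip_h [-8.172e+01 -3.000e-02  4.501e+01] tilt 0.0305 yaw 0.0 F_h [-3.7  0.3  0.9] w 0.147
t 17.15 pos [ 553.32 -175.82   22.24] F [-3.5   1.17  0.94] T [ 0.173  0.555 -0.007] w 0.147 q [-0.373  0.504  1.598  0.004  1.009 -1.711]
shift [3.1 1.3 0. ] rv [ 0.     -0.0006  0.0305] | 1.7 deg; tool axes cols [[0.029, -0.972, 0.233], [-0.008, 0.233, 0.973], [-1.0, -0.03, -0.001]]
```

View pics/s15.png

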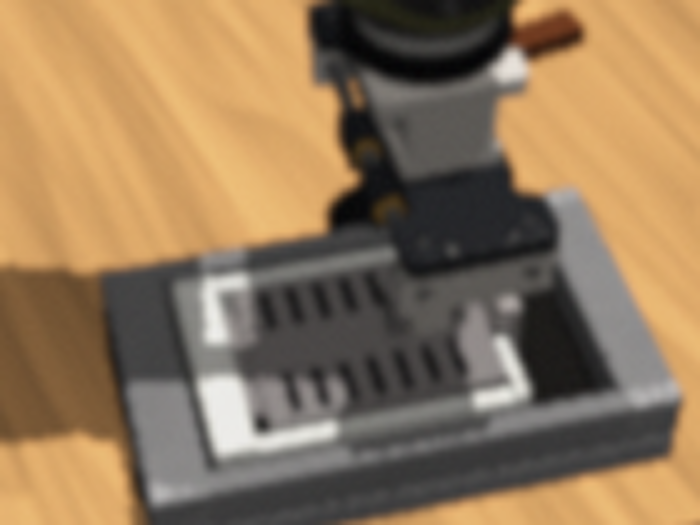

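The cover is nearly flat, with the catch (510,305) pushed back. Final tilt.

```bash
python3 -m creep '[[0.8,0.2,0,0,0,0.0075,-1],[1.6,0.4,0,0,0,0.015,-1],[2.4,0.6,0,0,0,0.0225,-1],[3.1,0.8,0,0,0,0.03,-1],[3.1,0.8,0,0,0,0.03,-1]]'
python3 - <<'E'
from go import *
lipnow();st()
planlip(-82.2,0,44.5,0.0)
im=crop("side","s16",195,180,335,285,5)
E
```

```text
time: 17.7
position: [553.0, -175.8, 19.3]
eef_rot: [0.555, -0.438, 0.555, 0.437]
contact_force: [-0.4, 0.4, -0.8]
width: 0.146
t 17.70 lip_h [-8.136e+01 -3.000e-02  4.505e+01] tilt 0.0016 yaw -0.0 F_h [-0.5  0.3 -0.8] w 0.146
t 17.7 pos [ 552.99 -175.76   19.31] F [-0.38  0.4  -0.83] T [-0.053 -0.029 -0.011] w 0.146 q [-0.371  0.525  1.573 -0.     1.042 -1.706]
shift [0.7 0.9 0.1] rv [-0.     -0.0006  0.0016] | 0.1 deg; tool axes cols [[0.001, -0.973, 0.233], [-0.001, 0.233, 0.973], [-1.0, -0.002, -0.001]]
```

View pics/s16.png

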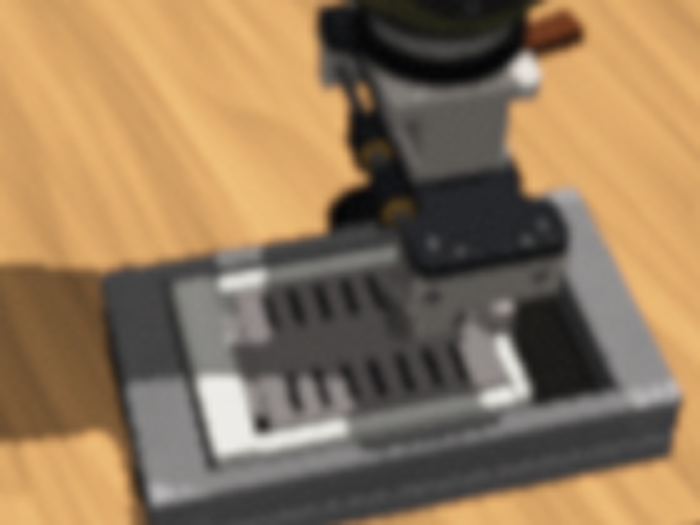

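The catch force has gone, so it has snapped over. I'll press slightly to feel the ledges.

```bash
python3 -m creep '[[0.5,0,0,0,0,0,-1],[1,0,0,0,0,0,-1],[1,0,0,0,0,0,-1]]'; python3 -c "
from go import *
lipnow();st()"; python3 -m creep '[[0.5,0,0,0,0,0,-1],[1,0,0,0,0,0,-1],[1,0,0,0,0,0,-1]]'; python3 -c "
from go import *
lipnow();st()"
```

```text
time: 18.05
position: [553.0, -175.8, 19.1]
eef_rot: [0.556, -0.439, 0.555, 0.437]
contact_force: [-0.5, -0.3, 6.2]
width: 0.149
t 18.05 lip_h [-8.139e+01 -5.000e-02  4.474e+01] tilt 0.0024 yaw -0.0 F_h [-0.4 -0.4  6.2] w 0.149
t 18.05 pos [ 552.98 -175.78   19.08] F [-0.47 -0.29  6.22] T [0.206 0.402 0.005] w 0.149 q [-0.371  0.524  1.574 -0.     1.04  -1.706]
time: 18.35
position: [553.0, -175.8, 19.0]
eef_rot: [0.556, -0.439, 0.555, 0.437]
contact_force: [-6.2, 2.4, 16.2]
width: 0.147
t 18.35 lip_h [-8.133e+01 -3.000e-02  4.466e+01] tilt 0.0027 yaw 0.0 F_h [-6.6  0.9 16.2] w 0.147
t 18.35 pos [ 553.04 -175.77   19.04] F [-6.17  2.43 16.22] T [ 0.498  1.357 -0.009] w 0.147 q [-0.371  0.524  1.575 -0.     1.04  -1.706]
```

It is hard on the ledges at the expected height. I'll relieve the load, open, and take the hand away.

```bash
python3 -m creep '[[-1.8,0,0,0,0,0,-1],[-1.8,0,0,0,0,0,-1],[-1.8,0,0,0,0,0,-0.2],[-1.8,0,0,0,0,0,-0.2],[-1.8,0,0,0,0,0,-0.2],[-1.8,0,0,0,0,0,-0.2],[-1.8,0,0,0,0,0,-0.2],[-1.8,0,0,0,0,0,-0.2]]'
python3 - <<'E'
from go import *
lipnow();st()
im=crop("side","s17",195,180,335,285,5)
E
```

```text
time: 19.15
position: [552.6, -175.7, 19.1]
eef_rot: [0.555, -0.438, 0.555, 0.437]
contact_force: [-0.4, 0.0, -0.3]
width: 0.402
t 19.15 lip_h [-8.173e+01 -1.000e-02  4.489e+01] tilt 0.0012 yaw -0.0 F_h [-0.4 -0.1 -0.3] w 0.402
t 19.15 pos [ 552.62 -175.65   19.12] F [-0.42  0.01 -0.3 ] T [-0.032 -0.04  -0.023] w 0.402 q [-0.371  0.524  1.574 -0.     1.042 -1.706]
```

View pics/s17.png

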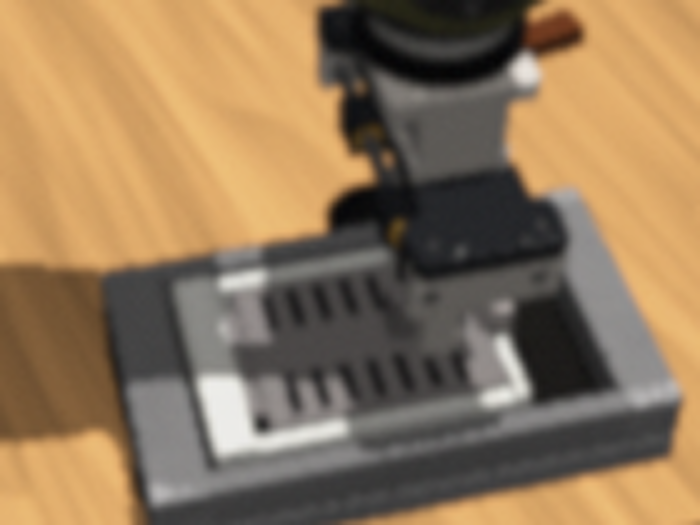

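Fingers open (0.40), cover unmoved. I'll lift straight up, then swing back so both cameras can see.

```bash
python3 -m creep '[[-5,0,0,0,0,0,-0.2],[-20,0,0,0,0,0,-0.2],[-45,0,0,0,0,0,-0.2],[-80,0,0,0,0,0,-0.2],[-120,0,0,0,0,0,-0.2],[-160,0,0,0,0,0,-0.2],[-180,0,60,0,0,0,-0.2],[-180,0,110,0,0,0,-0.2],[-180,0,160,0,0,0,-0.2],[-180,0,210,0,0,0,-0.2]]'
python3 -m creep '[[0,0,50,0,0,0,-0.2],[0,0,100,0,0,0,-0.2],[0,0,100,0,0,0,-0.2],[0,0,100,0,0,0,-0.2]]'
python3 - <<'E'
from go import *
st()
crop("side","s18",195,180,335,285,5);crop("top","t18",260,130,400,270,4)
E
```

```text
time: 20.2
position: [598.6, 18.3, 200.9]
eef_rot: [0.556, -0.439, 0.555, 0.437]
contact_force: [0.6, -0.9, 0.6]
width: 0.4
time: 20.6
position: [621.5, 114.3, 199.8]
eef_rot: [0.555, -0.439, 0.555, 0.438]
contact_force: [-0.5, -0.4, -0.3]
width: 0.398
t 20.6 pos [621.54 114.35 199.75] F [-0.49 -0.37 -0.31] T [-0.05   0.017 -0.009] w 0.398 q [ 1.250e-01  4.660e-01  1.220e+00 -1.000e-03  1.455e+00 -1.213e+00]
```

View pics/s18.png

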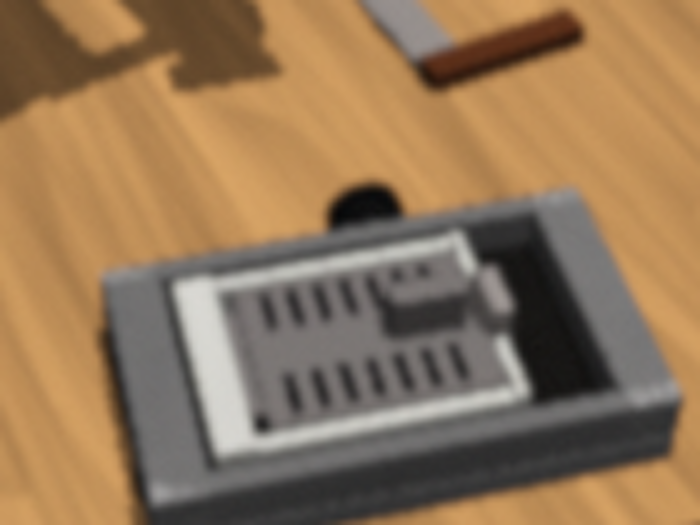

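View pics/t18.png

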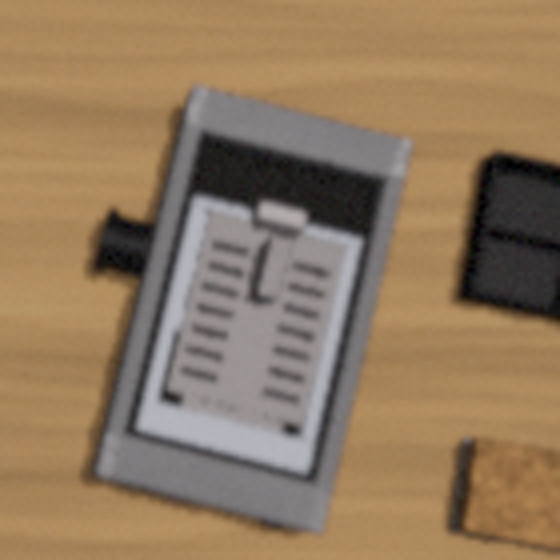

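The cover lies flat in the frame. The catch is at full-image pixel (330,183.5), the same as its rest position at the start, and the bystanders in view have not moved. Handing in.

```bash
python3 -c "
from workcell import robot
print(robot.hand_in())"
```

```text
the job is handed in; nothing more can be done
None
```

The cover is refitted in the filter bay and I handed the job in at about 20.7 s; no verdict is reported.

**What I did:** I pinched the rib, carried the cover over tilted 0.28 rad rear up, and slid the lip under the roof. I stopped when the seal pushed back at about 5 N. I then eased off and pivoted the rear down in steps until the catch's push vanished. A light press brought the cover hard onto the ledges at 16 N, the highest force I read. Then I let go and withdrew.

**Last checks:**
- **Cover:** both camera views show it flat in the frame. By the arm's readings before release, the underside was about 45 mm up and the tilt about 0.002 rad.
- **Catch:** in the top view it is at its starting pixel, (330, 183.5), so it is back over the edge.
- **Hand:** it is clear and reads only noise.
- **Bystanders:** the parts of the try square, tray and sanding block in the last crops had not moved, and the arm did not touch them. I did not check the file.

**What failed or disagreed:**
- **First grasp:** it closed on nothing. The fingertips really sit about 38 mm further back along the tool than the reported TCP, so I worked from the pose at the second grasp.
- **Lip position:** a camera check of the lip in mid-air differed from the arm's figure by about 2 mm per axis. The final fit relied on feel.
- **Seal travel:** I could not read this directly and judged it only from the force.

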